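Lever up the heavy cover of the gauge chest

TASK

The small steel chest has a heavy hinged cover, raised by the lever that rests in the fork in front of it; a V-block has been left under the end of the lever's long arm and keeps it from going down. Push the V-block aside along the bench until it is clear of the lever, then press the pad at the long end down, about as far as it goes, so that the short end raises the cover, and keep it pressed: the program finishes while holding the cover open. Touch only the V-block and the lever, do not lift or tip either out of its place, and leave the things around them alone.

Things in the scene. Friction and masses are not known exactly. Their poses are not given: they have to be found in the camera images.
- chest: Fixed steel chest with the lever's fork on one foot plate. Origin on the bench under the fork; x level along the lever towards the chest, y across it, z up. Chest 130 mm wide, from x = 90 to 162 mm; closed cover 123 mm high, front edge at x = 55 mm. Fork: 46 x 44 mm about the origin, 103 mm high. Foot plate before it to x = -125 mm, 80 mm wide, 8 mm thick.
- fork (a point): Place in the fork where the centre of the lever's pin belongs: 90 mm above the chest's origin; same axes as the chest.
- lever: Loose steel lever, 0.3 kg, bar 16 mm wide, 14 mm high. Origin at the centre of its cross pin, x along the bar towards the short end, z up. Long arm 175 mm from the pin (-x), short arm 82 mm (+x) with a round nose under the cover's front edge. It rests about level and rocks, long end down, to about 0.40 rad, where a 36 mm high rubber buffer at x = -100 mm stops it.
- lever_pin (a point): Centre of the lever's cross pin, which lies in the slots of the fork, open at the top.
- pad (a point): Centre of the top of the pad at the lever's long end, where to press: 38 x 22 mm rubber on a 45 x 28 mm steel end, 152 mm from the pin, 9 mm above its axis. About 98 mm above the bench at rest, 40 mm fully pressed (and some 15 mm nearer the fork). Pressing takes 3 to 8 N; the cover's weight pushes it back up.
- cover (a joint): Opening angle of the cover, rad: 0 closed, grows as it opens; about 0.33 with the lever pressed onto its buffer, at most about 0.20 while the V-block is still beneath the lever. It falls shut when the lever is let go.
- v_block_center (a point): Centre (half-way up) of the loose steel V-block, 60 mm along its x, 50 mm along its y, 40 mm high, about 0.6 kg, V groove along x in the top. At first it stands under the tip of the lever's long arm, below its last 5 to 20 mm, with its x across the lever (within 0.2 rad), and sticks out past the tip, where its two ends are free to push.
- bushing: Bystander: loose flanged bronze bushing, 39 mm across, 34 mm high, on the bench beside the lever; origin at the centre of its underside.
- ring_gauge: Bystander: loose steel ring, 60 mm across, 18 mm high, on the bench on the other side of the lever; origin at the centre of its underside.
- cap_screw: Bystander: loose black socket-head screw, 16 mm across, standing 52 mm high on its head beside the fork; origin at the centre of its underside.
Things that resemble listed ones, but are neither listed nor needed, are in the scene too. Of the things like the part that bears v_block_center, leave any that is yellow; of the rest the smaller one is meant.

How it is judged:
On the way, in this order (a step that is already met when the one before it is completed fails the run):
1. the V-block is clear of the lever: its centre over 42 mm to either side of the lever's line, or over 205 mm from the fork ((y of v_block_center in the frame of chest above 0.042 m or y of v_block_center in the frame of chest below -0.042 m or x of v_block_center in the frame of chest below -0.205 m)), for 0.2 s.
2. the cover is raised by more than 0.25 rad while the robot presses the lever (value of joint cover above 0.25 rad and contact force between the fingers and lever above 1 N), for 0.2 s.
At the end, for the whole second after the job is handed in: The cover is held still, 0.25 to 0.45 rad open, by the fingers pressing the lever (over 1 N); the lever's pin is within 6 mm of its place in the fork; the V-block stands upright on the bench (all of step 2 and value of joint cover below 0.45 rad and velocity of joint cover between -0.1 and 0.1 rad/s and distance between lever_pin and fork below 0.006 m and height (world z) of v_block_center below 0.025 m and angle between v_block_center's own z axis and vertical below 0.15 rad); the arm keeps its last pose, push and grip.
It fails at once if the robot pushes on the chest or its cover (over 2 N) (contact force between any of the fingers, the arm and chest above 2 N).
It fails at once if the lever is lifted out of its fork (pin over 10 mm from its place) (distance between lever_pin and fork above 0.01 m).
It fails at once if the V-block is lifted or tipped over (centre over 12 mm higher, or tilted over 0.5 rad) (height (world z) of v_block_center above 0.032 m or angle between v_block_center's own z axis and vertical above 0.5 rad).
It fails at once if a bystander is moved more than 25 mm (distance of any of bushing, ring_gauge, cap_screw from where it was at the start of the episode above 0.025 m).
It also fails if it takes over 43 s, if anything falls off the work surface, if the arm or the gripper's body presses on something with over 40 N, if the wrist force passes 120 N, or if a joint passes its speed limit or range.

ROBOT

A 7-joint arm with a two-finger parallel gripper is mounted at the origin on the work surface; the furniture and walls round the work are solid. World frame = base frame: x ahead of the robot, y to its left, z up, the work surface at z = 0. Lengths are in m, angles in rad, forces in N, time in s.
With the tool pointing down it reaches from about 0.4 to 0.875 m from the base axis. Payload 19.3 kg.
Tool frame: the origin (TCP) lies midway between the tips of the shut fingers; the grasp point (between the pads) lies bot.tcp_to_grasp behind it (bot.tcp_to_grasp is the distance from the TCP to the grasp point, in m); z points along the fingers, y is the line along which they close (so a half turn about z gives the same grasp; the last joint's range is limited). The gripper opens to 85 mm and grips with 20 to 120 N. Pads are 22 mm wide; open, the fingers measure 114 mm over their backs; the gripper's body (76 mm by 85 mm) begins 54 mm behind the grasp point. The pads swing forward as they close: fully open they stand 13 mm farther back than shut.
Start: joints at [-1.398, 0.521, -0.036, 1.599, 0.021, 1.021, -0.113], TCP at [0.15, 0.607, 0.231] pointing down, gripper open.
Joint ranges: [-2.91, 2.91], [-0.3, 2.13], [-1.5, 1.42], [0.17, 2.43], [-1.26, 4.41], [0.16, 1.93], [-2.52, 2.52]. Speed limits (rad/s): [1.89, 1.89, 2.39, 2.39, 3.01, 3.01, 3.01].

INTERFACE

Orientations are given as [roll, pitch, yaw] about the fixed x, y, z axes, in that order (R = Rz(yaw) Ry(pitch) Rx(roll)).
In Python, from workcell import observe, imaging, bot gives the robot as it stands.
- The arm moves only by the tool send_rows, never from a script. Its argument "plan" is text: rows parted by semicolons, each of 7 numbers parted by spaces: the shift along the tool's x, y, z in m, then the turn, a rotation vector about the tool's x, y, z in degrees, then the finger opening in m, from 0 to 0.0854. In form: dx dy dz rx ry rz claw; .... A call has 1 to 10 rows; each row is the pose to reach, as a shift and turn from the pose commanded when the call began, along the tool's axes at that moment; what a row does not reach only later rows make up. A row lasts 1/12 s, in which the tool goes at most 41.7 mm and 7.16 degrees, less where a joint would pass 70% of its speed; a pose out of reach is approached as far as the arm can. A call with a gripper value outside its range is refused whole. The fingers move at their own pace and stop on an object; "grip_force" is the grip in N (left out, the last holds). Time passes only in rows, so rows that repeat a pose let the fingers close. It gives the time, the measured TCP pose, the force, the opening and the grip force at its end, in the units of the state.
- observe(): the state, without advancing time (a new reading comes with each control period).
- imaging.grab_frame(name): name is "scene" or "top" or "wrist"; returns a dict with "color" (420x560x3 uint8, red, green, blue), "fx", "fy", "cx", "cy" (pixels), "eye" and "orientation" of the camera in the world; the wrist camera has in their place "tool_from_camera" (4x4, takes a point from camera to tool coordinates, whose origin is the TCP and whose axes are the flange's). Camera axes: x right, y down, z forward; pixel columns grow to the right and rows downward; lengths in m; the calibration is good to about 2 mm. A picture is of the moment at which its call begins: read the wrist's pose just before it. There is no depth.
- bot.job_done(): hands the job in; it is judged then, once.
The state is a dict: "clock": time; "qpos": joint angles; "qd": joint speeds; "joint_efforts": joint torques, N m; "position": TCP position; "tool_rot": TCP orientation; "force": force on the tool from outside, world axes, zero at the start; "moment": the same for the moment, N m; "grip_width": finger opening in m; "finger_force": force on a finger pad.
Only numpy, scipy, OpenCV 4.12 (cv2) and the standard library are available. Lean on these libraries where they do the work, as an engineer would, in place of code of your own. Each camera call takes 0.05 s, during which the arm holds its last target. There are 200 camera calls.

## Working session

There is one attempt and no reset: what is moved stays moved. The work goes in short steps, Python scripts to look and compute and a tool call to move; the robot and the scene stay as the last step left them, time stands still between calls to the robot, and variables do not carry over. Pictures are saved under pics/ and viewed, at most 10 in all, crops included, and the job is handed in when it is done.

Besides the shell and the picture viewer there is one more tool, called after "Request:" as name(argument=value, ...) on one line, values as JSON. send_rows: Moves the arm, as the interface text tells. Its arguments: {"type":"object","properties":{"plan":{"type":"string"},"grip_force":{"type":"number"}},"required":["plan"]}

```bash
mkdir -p pics
python3 - <<'E'
from workcell import observe, imaging, bot
import cv2,pickle
print(observe(),bot.tcp_to_grasp)
for n in("scene","top"):
    f=imaging.grab_frame(n);pickle.dump(f,open(n+".pkl","wb"))
    cv2.imwrite(f"pics/{n}0.png",f["color"][:,:,::-1])
    print({k:v for k,v in f.items() if k!="color"})
E
```

```text
{'clock': 0.0, 'qpos': array([-1.39819485,  0.52201963, -0.0363068 ,  1.59996373,  0.02121075,
        1.0210662 , -0.11278119]), 'qd': array([ 3.62690682e-04,  5.71313183e-04,  1.12152380e-03, -1.00250904e-03,
        1.79554522e-03, -3.56234641e-05,  8.44900790e-04]), 'joint_efforts': array([ 8.96564393e-05, -9.27134585e+01,  1.97983235e+00, -3.69929874e+01,
        1.77437591e-02,  8.39708315e-03, -6.86409317e-05]), 'position': array([0.15023846, 0.60635951, 0.23073831]), 'tool_rot': array([-3.14052500e+00,  9.34318932e-05,  2.89878702e+00]), 'force': array([0.1415389 , 0.31467047, 0.34426596]), 'moment': array([ 0.00908803, -0.00832209,  0.03862117]), 'finger_force': 0.0, 'grip_width': 0.08582704200032175} 0.0187
{'fx': 484.2281625592659, 'fy': 484.2281625592659, 'cx': 276.5342244029398, 'cy': 205.56649392304942, 'eye': array([-0.03540784, -0.34546753,  0.6472489 ]), 'orientation': array([-2.25149234,  0.01579077, -0.91937581])}
{'fx': 499.83120044808754, 'fy': 499.83120044808754, 'cx': 275.6783973983875, 'cy': 215.47034664606633, 'eye': array([0.32066585, 0.0688316 , 0.9366922 ]), 'orientation': array([-2.94906849, -0.02681919, -1.5472987 ])}
```

View pics/scene0.png

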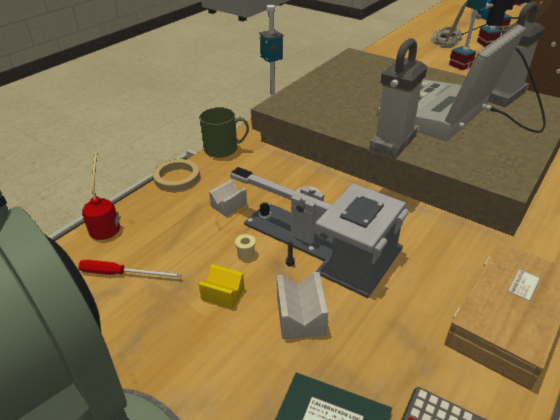

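View pics/top0.png

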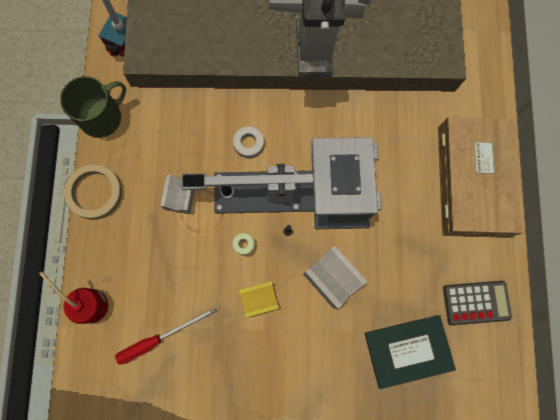

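Both views show the V-block (scene 228,197; top 178,194) under the lever pad (top 193,181). The fork is near (281,180) in the top view. The yellow block and the larger grey one at (335,277) are the look-alikes.

```bash
cat > h.py <<'E'
import numpy as np,pickle
from scipy.spatial.transform import Rotation as R
def ray(f,u,v):
    d=R.from_euler('xyz',f["orientation"]).as_matrix()@np.array([(u-f["cx"])/f["fx"],(v-f["cy"])/f["fy"],1]);return np.array(f["eye"]),d
def onz(f,u,v,z):
    e,d=ray(f,u,v);return e+d*(z-e[2])/d[2]
E
python3 - <<'E'
from h import *
import cv2
f=pickle.load(open("top.pkl","rb"));s=pickle.load(open("scene.pkl","rb"))
for n,F,u,v,z in [("pad",f,193,181,.098),("padS",s,242,174,.098),("barend",f,312,180,.097),("barstart",f,208,181,.097),("vb left-top",f,167,176,.04),("vb lb",f,162,208,.04),("vb rb",f,190,212,.04),("bush",f,243,244,.034),("ring",f,249,141,.018),("granite",f,178,88,0),("plateL1",f,216,172,.008),("plateL2",f,216,212,.008),("wood ring edge",f,120,190,0.01)]:
    print(n,onz(F,u,v,z).round(4))
a=cv2.resize(f["color"][120:260,90:370,::-1],None,fx=2.8,fy=2.8,interpolation=2)
b=cv2.resize(s["color"][140:260,170:350,::-1],None,fx=4.4,fy=4.4,interpolation=2)
cv2.imwrite("pics/a.png",a);cv2.imwrite("pics/b.png",b)
E
```

```text
pad [0.5412 0.1943 0.098 ]
padS [0.537  0.1872 0.098 ]
barend [ 0.5496 -0.0115  0.097 ]
barstart [0.5422 0.1686 0.097 ]
vb left-top [0.5645 0.2512 0.04  ]
vb lb [0.504  0.2564 0.04  ]
vb rb [0.498  0.2052 0.04  ]
bush [0.4427 0.1069 0.034 ]
ring [0.645  0.1032 0.018 ]
granite [0.7578 0.2493 0.    ]
plateL1 [0.584  0.1648 0.008 ]
plateL2 [0.5057 0.1611 0.008 ]
wood ring edge [0.5425 0.344  0.01  ]
```

View pics/a.png

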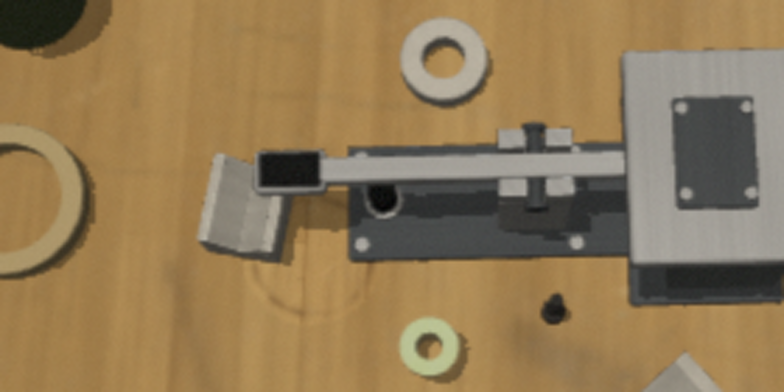

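View pics/b.png

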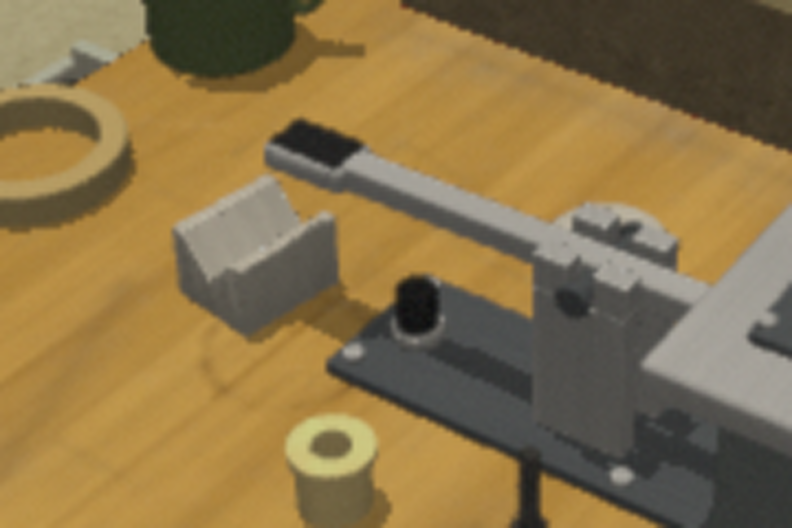

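The crops show the block overlapping the lever tip by about 10 mm, with its far end (+x) free. The plan is to push it towards the robot (-x world) with shut fingers, leaning the gripper body away from the lever.

```bash
cat >> h.py <<'E'
X=np.array([.041,-.999,0]);Y=np.array([.999,.041,0])   # chest axes
def Rt(tilt): # tool x = -Y, z down leaning to +X by tilt deg
    t=np.radians(tilt);z=np.sin(t)*X+np.cos(t)*np.array([0,0,-1.]);x=-Y/np.linalg.norm(Y);x=x-z*(x@z);x/=np.linalg.norm(x);return np.c_[x,np.cross(z,x),z]
def go(p,tilt):
    from workcell import observe
    o=observe();C=R.from_euler('xyz',o["tool_rot"]).as_matrix()
    print((C.T@(np.array(p)-o["position"])).round(4),np.degrees(R.from_matrix(C.T@Rt(tilt)).as_rotvec()).round(2),o["position"].round(4),o["clock"])
E
python3 -c "
from h import *
go([.605,.235,.23],35)"
```

```text
[-0.5307 -0.2511  0.0011] [ 34.7   -4.97 -15.75] [0.1502 0.6064 0.2308] 0.1
```

Request:
send_rows(plan="-0.53 -0.25 0 35 -5 -16 0;-0.53 -0.25 0 35 -5 -16 0;-0.53 -0.25 0 35 -5 -16 0;-0.53 -0.25 0 35 -5 -16 0;-0.53 -0.25 0 35 -5 -16 0;-0.53 -0.25 0 35 -5 -16 0;-0.53 -0.25 0 35 -5 -16 0;-0.53 -0.25 0 35 -5 -16 0;-0.53 -0.25 0 35 -5 -16 0;-0.53 -0.25 0 35 -5 -16 0")

```text
clock: 0.93
position: [0.4746, 0.3419, 0.231]
tool_rot: [-2.526, -0.002, -3.096]
force: [1.2, 0.8, 0.2]
grip_width: 0.0001
finger_force: 0.0
```

```bash
python3 -c "
from h import *
go([.605,.235,.12],35)"
```

```text
[-0.1256 -0.028   0.1555] [-0.28  0.06  0.27] [0.4746 0.3419 0.231 ] 0.9333
```

Request:
send_rows(plan="-0.126 -0.028 0.155 0 0 0 0;-0.126 -0.028 0.155 0 0 0 0;-0.126 -0.028 0.155 0 0 0 0;-0.126 -0.028 0.155 0 0 0 0;-0.126 -0.028 0.155 0 0 0 0;-0.126 -0.028 0.155 0 0 0 0;-0.126 -0.028 0.155 0 0 0 0;-0.126 -0.028 0.155 0 0 0 0")

```text
clock: 1.6
position: [0.6038, 0.2373, 0.1204]
tool_rot: [-2.527, -0.002, -3.096]
force: [-1.1, 1.1, 0.3]
grip_width: -0.0003
finger_force: 0.0
```

Run:
```python
from h import *
from workcell import imaging
import cv2
go([.605,.230,.023],35)
f=imaging.grab_frame("scene");cv2.imwrite("pics/c.png",cv2.resize(f["color"][:280,60:430,::-1],None,fx=2.1,fy=2.1))
```

```text
[-0.0011  0.0501  0.0838] [-0.23  0.04  0.26] [0.6038 0.2373 0.1204] 1.6
```

View pics/c.png

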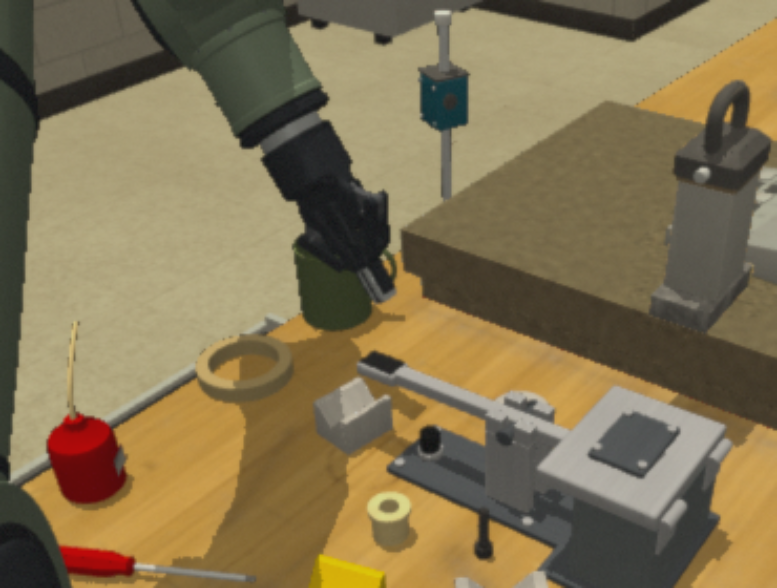

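The gripper hovers beyond the far end of the block, and the mug behind it looks clear. I'll descend in two stages.

Request:
send_rows(plan="0.012 0.017 0.028 0 0 0 0;0.012 0.033 0.056 0 0 0 0;0.012 0.050 0.083 0 0 0 0;0.012 0.050 0.083 0 0 0 0;0.012 0.050 0.083 0 0 0 0")

```text
clock: 2.07
position: [0.5916, 0.2301, 0.0241]
tool_rot: [-2.526, -0.003, -3.095]
force: [0.8, 0.3, 0.2]
grip_width: -0.0001
finger_force: 0.0
```

Run:
```python
from h import *
from workcell import imaging
import cv2
go([.53,.230,.023],35)
f=imaging.grab_frame("top");cv2.imwrite("pics/d.png",cv2.resize(f["color"][50:270,60:320,::-1],None,fx=2.6,fy=2.6))
```

```text
[ 0.0615  0.003  -0.0005] [-0.29  0.05  0.35] [0.5916 0.2301 0.0241] 2.0667
```

View pics/d.png

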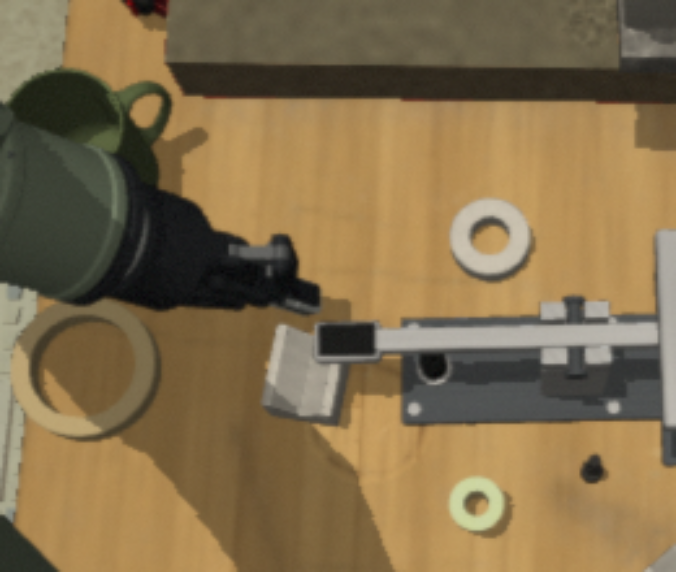

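The shut fingers stand at (305,295), just beyond the far end of the block, and the body is clear of the lever. Pushing now.

Request:
send_rows(plan="0.008 0 0 0 0 0 0;0.016 0 0 0 0 0 0;0.023 0 0 0 0 0 0;0.029 0 0 0 0 0 0;0.035 0 0 0 0 0 0;0.041 0 0 0 0 0 0;0.047 0 0 0 0 0 0;0.053 0 0 0 0 0 0;0.059 0 0 0 0 0 0;0.064 0 0 0 0 0 0")

```text
clock: 2.95
position: [0.5286, 0.2273, 0.0257]
tool_rot: [-2.528, 0.001, -3.095]
force: [5.7, 1.5, 4.0]
grip_width: 0.0
finger_force: 3.3
```

Run:
```python
from h import *
from workcell import imaging
import cv2
go([.51,.230,.023],35)
f=imaging.grab_frame("top");pickle.dump(f,open("top2.pkl","wb"));cv2.imwrite("pics/e.png",cv2.resize(f["color"][100:290,90:350,::-1],None,fx=3,fy=3))
```

```text
[0.0185 0.0045 0.0001] [-0.15  0.23  0.2 ] [0.5286 0.2273 0.0257] 2.95
```

View pics/e.png

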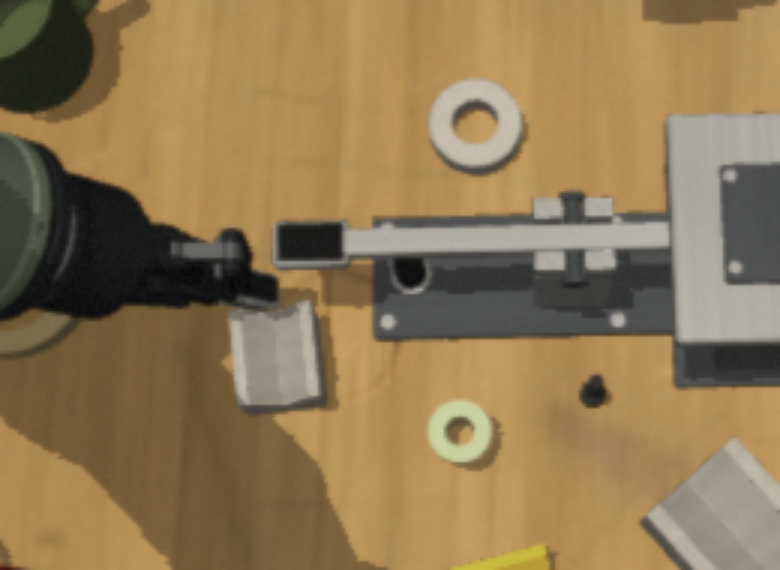

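The block has moved below the lever line (its centre is at about (277,355) in the crop) and turned slightly. I'll push 12 mm more for margin, then back off and rise.

Request:
send_rows(plan="0.006 0 0 0 0 0 0;0.012 0 0 0 0 0 0;0.015 0 0 0 0 0 0;0.015 0 0 0 0 0 0;0.003 0.005 -0.01 0 0 0 0;0.003 0.00 -0.05 0 0 0 0;0.003 -0.0 -0.09 0 0 0 0;0.003 0 -0.13 0 0 0 0;0.003 0 -0.13 0 0 0 0")

```text
clock: 3.75
position: [0.5225, 0.3075, 0.1361]
tool_rot: [-2.535, 0.004, -3.093]
force: [0.5, 1.1, -0.4]
grip_width: 0.0003
finger_force: 0.0
```

Run:
```python
from h import *
from workcell import imaging
import cv2
go([.541,.195,.125],20)
f=imaging.grab_frame("top");pickle.dump(f,open("top3.pkl","wb"));cv2.imwrite("pics/f.png",cv2.resize(f["color"][100:290,90:350,::-1],None,fx=3,fy=3))
```

```text
[-0.0129 -0.0867  0.0737] [-14.78   0.39   0.3 ] [0.5225 0.3075 0.1361] 3.75
```

View pics/f.png

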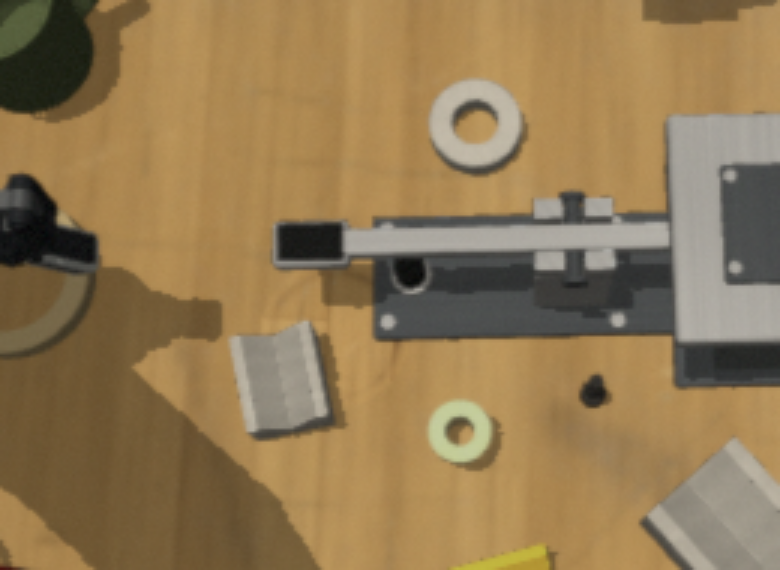

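The block stands well clear at (281,380), and the bystanders have not moved. Next I move over the pad at (311,243).

Request:
send_rows(plan="-0.013 -0.03 0.022 -5 0 0 0;-0.013 -0.06 0.045 -10 0 0 0;-0.013 -0.087 0.07 -15 0 0 0;-0.013 -0.087 0.07 -15 0 0 0;-0.013 -0.087 0.07 -15 0 0 0;-0.013 -0.087 0.07 -15 0 0 0")

```text
clock: 4.3
position: [0.5398, 0.1901, 0.1235]
tool_rot: [-2.788, -0.002, -3.098]
force: [0.4, 0.9, 0.3]
grip_width: -0.0001
finger_force: 0.0
```

Run:
```python
from h import *
f=pickle.load(open("top3.pkl","rb"))
print(onz(f,193.7,181,.098),onz(f,183.7,226.7,.04))
go([.5415,.191,.1],20)
go([.541,.185,.046],20)
```

```text
[0.5412226  0.19306351 0.098     ] [0.47054039 0.21500615 0.04      ]
[-0.0018  0.0089  0.0217] [-0.24 -0.04  0.2 ] [0.5398 0.1901 0.1235] 4.3
[-0.0011  0.0219  0.0745] [-0.24 -0.04  0.2 ] [0.5398 0.1901 0.1235] 4.3
```

Pressing down in small steps.

Request:
send_rows(plan="-0.002 0.005 0.012 0 0 0 0;-0.002 0.009 0.022 0 0 0 0;-0.002 0.011 0.030 0 0 0 0;-0.002 0.013 0.038 0 0 0 0;-0.002 0.015 0.046 0 0 0 0;-0.002 0.017 0.053 0 0 0 0;-0.002 0.019 0.060 0 0 0 0;-0.002 0.020 0.066 0 0 0 0;-0.002 0.021 0.071 0 0 0 0;-0.002 0.021 0.071 0 0 0 0")

```text
clock: 5.13
position: [0.5419, 0.185, 0.0484]
tool_rot: [-2.787, -0.003, -3.097]
force: [0.7, 0.1, 0.2]
grip_width: 0.0003
finger_force: 0.2
```

Run:
```python
from h import *
from workcell import imaging,observe
import cv2
print(observe()["force"])
go([.541,.184,.042],20)
f=imaging.grab_frame("scene");cv2.imwrite("pics/g.png",cv2.resize(f["color"][100:300,170:430,::-1],None,fx=3,fy=3))
```

```text
[0.7467516  0.13093714 0.22476724]
[0.0009 0.0013 0.0063] [-0.31 -0.06  0.25] [0.5419 0.185  0.0484] 5.1333
```

View pics/g.png

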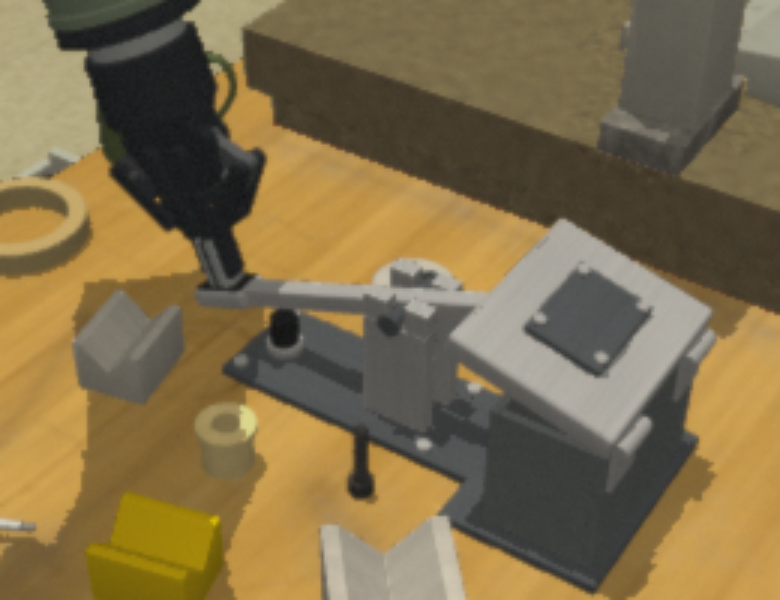

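The cover is raised with the fingers on the pad (crop 225,285), and a gap to the buffer remains. The force reads low, so I'll press the last few mm slowly and hold.

Request:
send_rows(plan="0 0 0 0 0 0 0;0 0 0.001 0 0 0 0;0 0 0.002 0 0 0 0;0 0 0.003 0 0 0 0;0 0 0.004 0 0 0 0;0 0 0.005 0 0 0 0;0 0 0.005 0 0 0 0;0 0 0.005 0 0 0 0;0 0 0.005 0 0 0 0;0 0 0.005 0 0 0 0")

```text
clock: 6.02
position: [0.5425, 0.1841, 0.0449]
tool_rot: [-2.789, -0.001, -3.096]
force: [-0.7, 0.7, 4.5]
grip_width: 0.0001
finger_force: 2.4
```

Run:
```python
from h import *
from workcell import observe
print(observe()["force"])
go([.541,.184,.042],20)
```

```text
[-0.66215601  0.66940685  4.54946817]
[0.0015 0.0009 0.0028] [-0.23  0.03  0.25] [0.5425 0.1841 0.0449] 6.0167
```

Request:
send_rows(plan="0 0 0.001 0 0 0 0;0 0 0.002 0 0 0 0;0 0 0.003 0 0 0 0;0 0 0.003 0 0 0 0;0 0 0.003 0 0 0 0;0 0 0.003 0 0 0 0;0 0 0.003 0 0 0 0;0 0 0.003 0 0 0 0;0 0 0.003 0 0 0 0;0 0 0.003 0 0 0 0")

```text
clock: 6.85
position: [0.5424, 0.1831, 0.042]
tool_rot: [-2.788, -0.001, -3.096]
force: [0.5, 2.3, 4.0]
grip_width: 0.0003
finger_force: 2.0
```

Run:
```python
from workcell import imaging,observe
import cv2
print(observe()["force"],observe()["position"])
f=imaging.grab_frame("scene");cv2.imwrite("pics/h.png",cv2.resize(f["color"][140:270,220:420,::-1],None,fx=4,fy=4))
```

```text
[0.52021472 2.33574548 4.02195661] [0.54240162 0.18310353 0.0419634 ]
```

View pics/h.png

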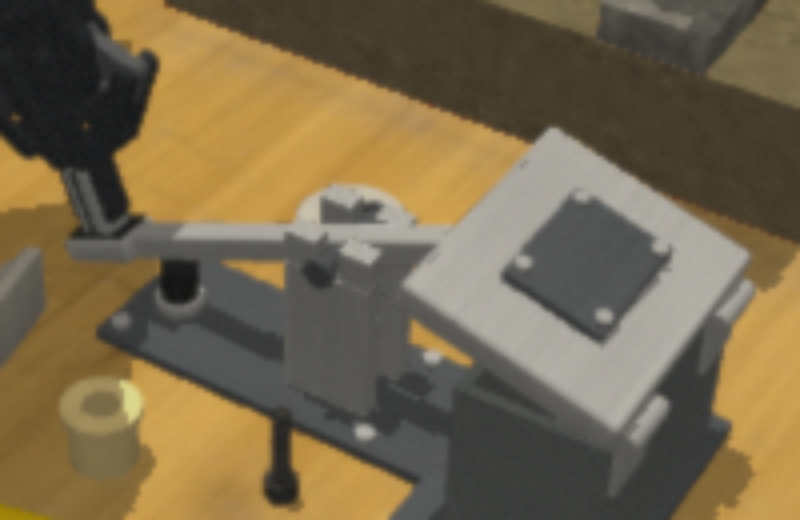

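The lever is down almost on its buffer (180,265), the pin is seated in the fork (318,270), the cover is open, and the force is steady at about 4 N. Handing in.

```bash
python3 -c "
from workcell import bot
print(bot.job_done())"
```

```text
the job is handed in; nothing more can be done
None
```

I pushed the V-block clear of the lever and pressed the lever down almost to its buffer; it holds the cover open at about 4 N. The job was handed in at about 7 s, and no verdict came back.

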